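# Clamp the pin jar and unscrew its cap

## Task

Brace the square jar by turning the jar clamp's knob clockwise until its pointer stands at the zero mark, the long line on the dial. Then unscrew the jar's tight round cap anticlockwise, only until its lugs come free, lift it straight off without pulling the jar out of the clamp, and finish while still holding the cap level and centred a little above the open mouth (its lower edge clear of the rim by no more than about 3 cm), with the cap touching nothing but the gripper. Leave the knob at zero and do not disturb the things lying about.

Things in the scene. Friction and masses are not known exactly. Their poses are not given: they have to be found in the camera images.
- clamp: Jar clamp fixed to the bench, yaw within 0.3 rad: grey bed 84 mm (x) by 206 mm (y, from -55 to +151), 12 mm high. Origin on the table under the middle of the jar's place, z up. The jar stands on the bed between a fixed steel jaw (inner face at y = -29.5 mm) and a sliding one on the +y side, tops 46 mm above the table; lips at x = +-34.5 mm. The knob's round dial stands on a post at y = +108 mm.
- knob (a joint): Angle of the clamp's knob, rad, growing anticlockwise seen from above; 0 when its pointer is at the zero mark (towards the clamp's -x). Starts at 0.6 to 1.3; turn it clockwise to 0. 8 mm of jaw travel per rad; at 0 the jaws are 59 mm apart and the jar cannot turn. It stays where it is left; 0.2 N m turns it. Past about -0.13 it squeezes the jar.
- knob_grip (a point): Grip point on the knob's vertical axis, 78.5 mm above the table. Black knob: a bar 42 mm long, 14 mm wide, from 62 to 91 mm above the table, on a disc 40 mm in diameter. The point turns with the knob: x along the bar (the white pointer is at the -x end), y across it, the way to grip.
- dial_zero (a point): The zero mark: long black line at the edge of the aluminium dial plate (74 mm in diameter, top 56 mm above the table). Shorter lines follow it every 11 degrees.
- jar: White jar, loose between the jaws: square body 58 by 58 mm, 44 mm high, about 0.45 kg, with brass pins in it. Origin at the centre of its underside (12 mm above the table), z up. Round neck 36 mm in diameter with three lug ramps, each 50 degrees wide, round it.
- jar_mouth (a point): Centre of the jar's rim, 72 mm above the jar's underside, 84 mm above the table. A black sprung sealing ring on the rim stands up to 7 mm above this point when the cap is off.
- cap: Ribbed metal cap, 56 mm in diameter, 26 mm high, 0.06 kg; origin at the centre of its lower edge, z up, x along the jar's x (within 0.1 rad) when screwed on. Screwed on, its lower edge is 53 mm above the jar's underside (65 mm above the table, 9 mm above the jar's shoulder). Held tight by lugs under the ramps and the sealing ring, which pushes up with about 15 N; 0.2 to 0.5 N m turns it.
- cap_top (a point): Centre of the cap's top, 91 mm above the table when screwed on. The cap comes free after 60 degrees anticlockwise seen from above (48 to 72 will do); freed, it springs up by up to 4 mm and lifts straight off. Turned 90 degrees or more, it catches under the next ramps. It will not turn far clockwise.
- handle_blank_b: Bystander: wooden handle blank, 118 mm long, 23 mm thick, behind the clamp. Leave alone.
- loupe: Bystander: black eye loupe, 37 mm in diameter, 22 mm high, in front of the clamp. Leave alone.
- marker_1: Bystander: felt marker, 124 mm long, in front of the clamp. Leave alone.
- ferrule_2: Bystander: small cream ring (ferrule), 23 mm in diameter, 22 mm high, to the right of the clamp. Leave alone.
Not all that is in view belongs to the job. Of the things shaped like the cap, the metal one is meant.

How it is judged (in metres and radians):
On the way, in this order (a step that is already met when the one before it is completed fails the run):
1. the clamp's pointer stands at zero (within 0.12 rad) with the cap still screwed on the jar (value of joint knob between -0.2 and 0.12 rad and z of cap in the frame of jar below 0.056 m), for 0.2 s.
2. the cap is clear above the rim of the jar (z of cap in the frame of jar above 0.075 m), for 0.2 s.
At the end, for the whole second after the job is handed in: The knob still reads zero (-0.22 to 0.15 rad); the jar stands upright on the clamp's bed between the jaws; the gripper holds the cap still and level (within 0.25 rad), centred over the mouth within 20 mm, its lower edge 3 to 45 mm above the rim, touching neither jar nor clamp (value of joint knob between -0.22 and 0.15 rad and z of cap in the frame of jar between 0.075 and 0.117 m and horizontal distance between cap and jar_mouth below 0.02 m and angle between cap's own z axis and vertical below 0.25 rad and linear speed of cap below 0.03 m/s and contact force between cap and the fingers above 1 N and contact force between cap and jar below 0.1 N and contact force between cap and clamp below 0.1 N and z of jar in the frame of clamp below 0.015 m and horizontal distance between jar and clamp below 0.012 m and angle between jar's own z axis and vertical below 0.06 rad); the arm keeps its last pose, push and grip.
It fails at once if the jar is lifted out of the clamp (by more than 12 mm) (z of jar in the frame of clamp above 0.024 m).
It fails at once if a bystander is moved by more than 30 mm (distance of any of handle_blank_b, loupe, marker_1, ferrule_2 from where it was at the start of the episode above 0.03 m).
It fails at once if the cap, still down on the neck, is turned on past its free position (80 degrees or more from the jar) (angle between the x axis of cap and the x axis of jar, either way round above 1.4 rad and z of cap in the frame of jar below 0.06 m).
It also fails if it takes over 48 s, if anything falls off the work surface, if the arm or the gripper's body presses on something with over 40 N, if the wrist force passes 120 N, or if a joint passes its speed limit or range.

## Robot

A 6-joint arm with a two-finger parallel gripper is mounted at the origin on a cart in front of the work surface, level with it; the furniture and walls round the work are solid. World frame = base frame: x ahead of the robot, y to its left, z up, the work surface at z = 0. Lengths are in mm, angles in degrees, forces in N, time in s.
With the tool pointing down it reaches from about 300 to 850 mm from the base axis. Payload 4.2 kg.
Tool frame: the origin (TCP) lies midway between the tips of the shut fingers; the grasp point (between the pads) lies env.grip_depth behind it (env.grip_depth is the distance from the TCP to the grasp point, in mm); z points along the fingers, y is the direction in which the jaws open and shut (so a half turn about z gives the same grasp; the last joint's range is limited). The gripper opens to 91 mm and grips with 3 to 60 N. Pads are 32 mm wide; open, the fingers measure 118 mm over their backs; the gripper's body (76 mm by 178 mm) begins 60 mm behind the grasp point.
Start: joints at [-67.38, 18.312, 89.639, -0, 72.044, -1.146], TCP at [231.734, -526.253, 213.976] pointing down, gripper open.
Joint ranges: [-177.97, 177.97], [-48.28, 115.42], [12.27, 149.76], [-77.06, 257.06], [2.81, 150.46], [-146.56, 146.56]. Speed limits (degrees/s): [147.25, 147.25, 180, 180, 180, 180].

## Interface

Orientations are given as [roll, pitch, yaw] about the fixed x, y, z axes, in that order (R = Rz(yaw) Ry(pitch) Rx(roll)).
In Python, from workcell import env, cams, spotter gives the robot as it stands.
- The arm moves only by the tool apply_moves, never from a script. Its argument "plan" is a list of rows, each an object with "jaw": the closure, from 0 (fully open) to 1 (shut); "delta_pos": the shift along the tool's x, y, z in mm, a list of three; "spin": the turn about the tool's z in rad. In form: [{"jaw": jaw, "delta_pos": [dx, dy, dz], "spin": spin}, ...]. A call has exactly 8 rows; each row is the pose to reach, as a shift and turn from the pose measured when the call began, along the tool's axes at that moment; what a row does not reach only later rows make up. A row lasts 1/8 s, in which the tool goes at most 62.5 mm and 10.7 degrees, less where a joint would pass 70% of its speed; a pose out of reach is approached as far as the arm can. A call with a gripper value outside its range is refused whole. The fingers move at their own pace and stop on an object; "squeeze" is the grip in N (left out, the last holds). Time passes only in rows, so rows that repeat a pose let the fingers close, or fill a call up. It gives the time, the measured TCP pose, the force and the opening at its end, in the units of the state.
- env.state(): the state, without advancing time (a new reading comes with each control period).
- cams.grab_frame(name): name is "side" or "top" or "wrist"; returns the picture (480x640x3 uint8, red, green, blue); there is no depth.
- cams.calibration(name): a dict with "camera_matrix" (3x3 intrinsics, pixels), "rvec" (rotation vector, rad) and "tvec" (3), from world to camera coordinates, as OpenCV has them. Camera axes: x right, y down, z forward; pixel columns grow to the right and rows downward; lengths in mm; the calibration is good to about 2 mm. A picture is of the moment at which its call begins: read the wrist's pose just before it. calibration takes no time and is no camera call; for the wrist camera it gives the pose at the moment of the call.
- env.job_done(): hands the job in, once; it reports no verdict.
Trained networks look in the newest picture that a camera, given by its name, has taken for a name from the list of things; names that differ only in an ending like _2 or _b are one class to them, and where a whole thing is asked for, a point or a joint stands for the part that bears it (a point fixed in the world has none). Each returns a list of dicts, best first, with "confidence" (0 to 1); they miss things now and then, are a little off and sometimes report something else, mostly with a low value. They report only what shows in the picture. A call takes as long as a camera call. They do not tell look-alikes from the thing itself.
- spotter.masks_of(camera, target): "region" (480x640 bool, what is visible of it) and "extent" ([left, top, right, bottom] in pixels, round what is visible of it).
The state is a dict: "time_s": time; "qpos": joint angles; "qvel": joint speeds; "effort": joint torques, N m; "ee_pos": TCP position; "ee_rot": TCP orientation; "force": force on the tool from outside, world axes, zero at the start; "torque": the same for the moment, N m; "gripper_width": finger opening in mm.
Only numpy, scipy, OpenCV 4.12 (cv2) and the standard library are available. Lean on these libraries where they do the work, as an engineer would, in place of code of your own. Each camera call takes 0.05 s, during which the arm holds its last target.

## Working session

There is one attempt and no reset: what is moved stays moved. The work goes in short steps, Python scripts to look and compute and a tool call to move; the robot and the scene stay as the last step left them, time stands still between calls to the robot, and variables do not carry over. Pictures are saved under pics/ and viewed, and the job is handed in when it is done.

Besides the shell and the picture viewer there is one more tool, called after "Emit:" in YAML: its name, and indented under it one key for each argument. apply_moves: Moves the arm, as the interface text tells. Its arguments: {"type":"object","properties":{"plan":{"type":"array"},"squeeze":{"type":"number"}},"required":["plan"]}

```bash
mkdir -p pics; ls
python3 - <<'E'
from workcell import env, cams, spotter
import cv2
print(env.state(), env.grip_depth)
for n in ("top","side"):
    im=cams.grab_frame(n); cv2.imwrite(f"pics/{n}0.png",im[:,:,::-1])
    c=cams.calibration(n); print(n,c)
    for t in ("clamp","knob","cap","jar"):
        for d in spotter.masks_of(n,t)[:3]: print(t,d["confidence"],d["extent"])
E
```

```text
pics
{'time_s': 0.0, 'qpos': array([-6.73818335e+01,  1.83514066e+01,  8.97078478e+01, -1.23181110e-03,
        7.20432604e+01, -1.14757671e+00]), 'qvel': array([-0.0239266 , -0.0222891 ,  0.03292153, -0.04431887, -0.09577486,
       -0.08192858]), 'effort': array([ 2.06383957e-03, -4.12465417e+01, -2.31970632e+01,  7.27993716e-02,
        4.54833987e-02, -1.42139929e-04]), 'ee_pos': array([ 231.50472603, -525.77345869,  213.11286477]), 'ee_rot': array([-1.79897482e+02, -8.82237046e-04,  2.37661233e+01]), 'force': array([0.13769727, 0.12153959, 0.29547955]), 'torque': array([ 0.01459371,  0.00256448, -0.00355778]), 'gripper_width': 91.39015379573553} 18.8
top {'camera_matrix': array([[451.92369357,   0.        , 325.27962629],
       [  0.        , 451.92369357, 238.49392707],
       [  0.        ,   0.        ,   1.        ]]), 'rvec': array([ 2.10341287, -2.09938038,  0.22798998]), 'tvec': array([-30.89457568, 544.50338231, 807.77826633])}
clamp 0.92 [270.5, 207.7, 372.1, 275.1]
clamp 0.3 [325.9, 232.9, 361.7, 262.0]
knob 0.69 [279.2, 216.8, 300.4, 239.0]
cap 0.93 [400.9, 205.3, 426.0, 235.2]
cap 0.85 [329.8, 223.3, 357.9, 258.2]
cap 0.82 [219.8, 207.2, 249.8, 240.1]
jar 0.67 [326.0, 247.9, 356.0, 261.9]
side {'camera_matrix': array([[495.77335925,   0.        , 318.83642913],
       [  0.        , 495.77335925, 241.8091742 ],
       [  0.        ,   0.        ,   1.        ]]), 'rvec': array([ 0.73385806, -2.46784727,  1.24525077]), 'tvec': array([436.15174449, 240.14358268, 646.7934907 ])}
clamp 0.6 [255.7, 236.9, 369.4, 311.0]
knob 0.91 [273.0, 243.5, 297.6, 270.8]
cap 0.96 [321.0, 322.1, 354.9, 356.1]
cap 0.87 [211.1, 305.5, 250.1, 341.2]
cap 0.71 [337.0, 200.9, 360.7, 224.0]
jar 0.89 [310.5, 239.2, 353.1, 267.9]
jar 0.52 [257.7, 231.3, 306.5, 267.7]
```

Run:
```python
import cv2
a=cv2.imread("pics/top0.png"); b=cv2.imread("pics/side0.png")
cv2.imwrite("pics/tz.png",cv2.resize(a[150:320,200:440],None,fx=3.3,fy=3.3,interpolation=cv2.INTER_CUBIC))
cv2.imwrite("pics/sz.png",cv2.resize(b[180:370,200:440],None,fx=3.1,fy=3.1,interpolation=cv2.INTER_CUBIC))
```

```text
(no output)
```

View pics/top0.png

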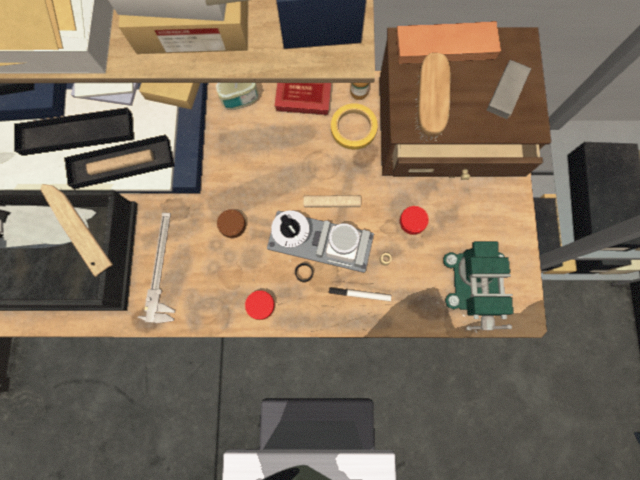

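View pics/tz.png

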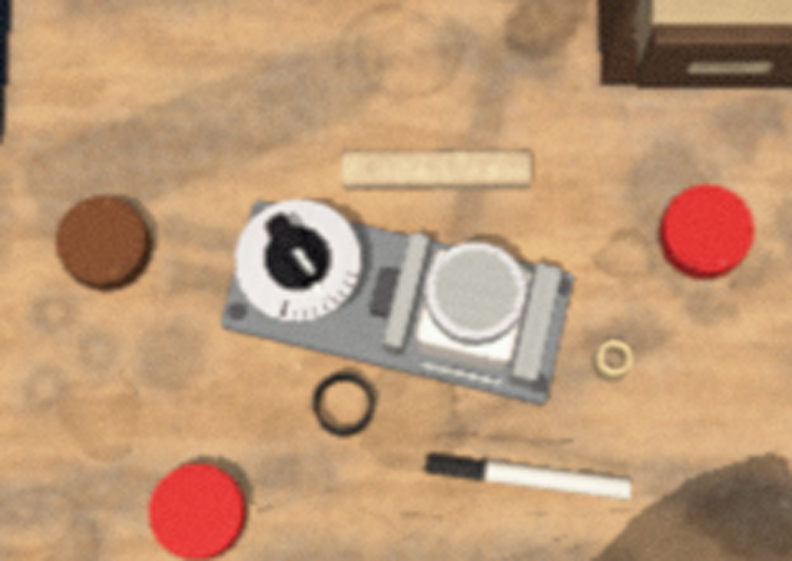

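View pics/sz.png

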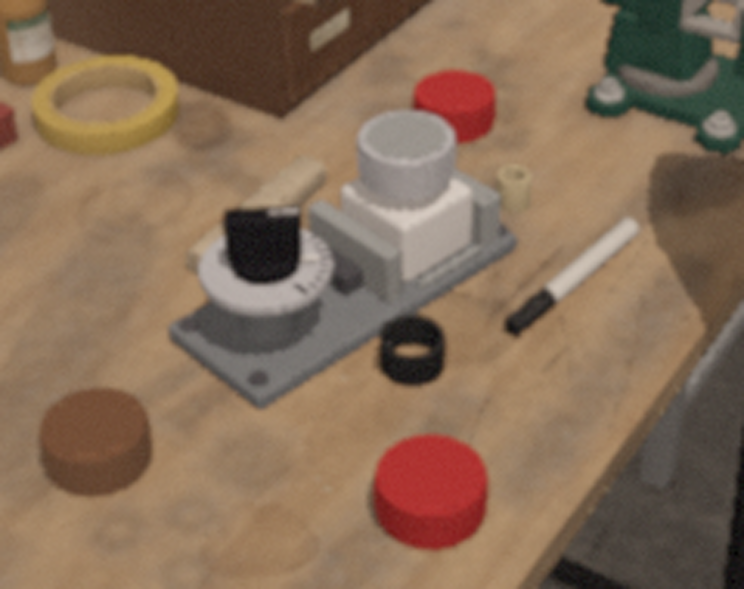

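The pictures show the grey metal cap on the jar at top (344,238). The knob is at (290,228), with its pointer toward lower right and the zero mark just left of straight down. Next I'll turn these into positions.

```bash
cat > h.py <<'E'
from workcell import env, cams, spotter
import numpy as np, cv2
def ray(cal,uv):
    K=cal["camera_matrix"];R=cv2.Rodrigues(np.array(cal["rvec"]))[0];t=np.array(cal["tvec"]).ravel()
    d=R.T@np.linalg.solve(K,np.array([uv[0],uv[1],1.])); return -R.T@t,d
def onz(cal,uv,z):
    o,d=ray(cal,uv); return o+d*(z-o[2])/d[2]
def proj(cal,P):
    return cv2.projectPoints(np.array(P,float).reshape(-1,3),np.array(cal["rvec"],float),np.array(cal["tvec"],float),cal["camera_matrix"],None)[0].reshape(-1,2)
E
python3 - <<'E'
from h import *
np.set_printoptions(precision=1,suppress=True)
T=cams.calibration("top");S=cams.calibration("side")
tz=lambda x,y:(200+x/3.3,150+y/3.3); sz=lambda x,y:(200+x/3.1,180+y/3.1)
print("cap top",onz(T,tz(477,290),91),onz(S,sz(407,144),91))
print("dial",onz(T,tz(298,260),56),onz(S,sz(266,268),56))
print("zero",onz(T,tz(284,308),56),onz(S,sz(302,289),56))
print("pointer",onz(T,tz(291,248),91),onz(T,tz(314,276),91))
print("knob top side", onz(S,sz(230,213),91),onz(S,sz(298,210),91))
print("jaw fixed edge", onz(T,tz(547,266),46),onz(T,tz(530,378),46),"mov",onz(T,tz(415,235),46),onz(T,tz(395,348),46))
print("bed corners",[onz(T,tz(*p),12) for p in ((222,327),(546,404),(574,272),(255,200))])
E
```

```text
cap top [538.9 -65.7  91. ] [532.1 -54.2  91. ]
dial [564.8  38.2  56. ] [560.5  44.9  56. ]
zero [535.9  45.8  56. ] [533.4  49.   56. ]
pointer [563.1  39.2  91. ] [546.9  26.   91. ]
knob top side [577.3  51.3  91. ] [547.9  29.6  91. ]
jaw fixed edge [ 563.8 -109.1   46. ] [496.4 -98.   46. ] mov [582.8 -30.6  46. ] [514.1 -19.   46. ]
bed corners [array([533.4,  87.7,  12. ]), array([ 486.2, -110. ,   12. ]), array([ 568.3, -128.6,   12. ]), array([614.4,  69.6,  12. ])]
```

```bash
cat >> h.py <<'E'
from scipy.spatial.transform import Rotation as Ro
np.set_printoptions(precision=2,suppress=True)
def rel(p,yaw):
    s=env.state(); R=Ro.from_euler("xyz",s["ee_rot"],degrees=True)
    d=R.inv().apply(np.array(p)-s["ee_pos"]); dy=(yaw-s["ee_rot"][2]+180)%360-180
    print("t",s["time_s"],"delta",d,"spin",-np.radians(dy),"F",s["force"],"pos",s["ee_pos"],s["ee_rot"],s["gripper_width"])
def camtool(c):
    s=env.state(); R=Ro.from_euler("xyz",s["ee_rot"],degrees=True); o,d=ray(c,(320,240))
    print("cam in tool",R.inv().apply(o-s["ee_pos"]),R.inv().apply(d))
E
python3 - <<'E'
from h import *
camtool(cams.calibration("wrist"))
rel((548,-20,250),38)
E
```

```text
cam in tool [  75.29    0.23 -170.54] [-0.27  0.    0.96]
t 0.5 delta [ 493.47 -335.87  -36.09] spin -0.24844789993039512 F [0.54 0.35 0.13] pos [ 231.72 -526.25  213.94] [180.     0.    23.76] 91.36364098073939
```

Emit:
apply_moves:
  plan:
    - {"jaw": 0, "delta_pos": [49, -34, -4], "spin": -0.03}
    - {"jaw": 0, "delta_pos": [99, -67, -7], "spin": -0.06}
    - {"jaw": 0, "delta_pos": [148, -101, -10], "spin": -0.1}
    - {"jaw": 0, "delta_pos": [197, -134, -14], "spin": -0.13}
    - {"jaw": 0, "delta_pos": [247, -168, -18], "spin": -0.16}
    - {"jaw": 0, "delta_pos": [296, -201, -22], "spin": -0.19}
    - {"jaw": 0, "delta_pos": [345, -235, -26], "spin": -0.22}
    - {"jaw": 0, "delta_pos": [395, -269, -30], "spin": -0.25}

```text
time_s: 1.5
ee_pos: [485.7, -119.1, 244.4]
ee_rot: [179.9, -0.0, 38.1]
force: [0.8, -0.7, -0.1]
gripper_width: 91.4
```

Run:
```python
from h import *
rel((548,-20,240),38)
```

```text
t 1.5 delta [110.27 -39.47   4.39] spin 0.0025804608574418243 F [ 0.8  -0.73 -0.13] pos [ 485.66 -119.15  244.38] [179.95  -0.02  38.15] 91.38121789825964
```

Emit:
apply_moves:
  plan:
    - {"jaw": 0, "delta_pos": [45, -16, 2], "spin": 0}
    - {"jaw": 0, "delta_pos": [85, -30, 4], "spin": 0}
    - {"jaw": 0, "delta_pos": [110, -39, 4], "spin": 0}
    - {"jaw": 0, "delta_pos": [110, -39, 4], "spin": 0}
    - {"jaw": 0, "delta_pos": [110, -39, 4], "spin": 0}
    - {"jaw": 0, "delta_pos": [110, -39, 4], "spin": 0}
    - {"jaw": 0, "delta_pos": [110, -39, 4], "spin": 0}
    - {"jaw": 0, "delta_pos": [110, -39, 4], "spin": 0}

```text
time_s: 2.5
ee_pos: [547.9, -21.0, 240.5]
ee_rot: [179.9, -0.0, 38.1]
force: [0.5, -0.0, -0.5]
gripper_width: 91.1
```

Run:
```python
from h import *
import pickle
c=cams.calibration("wrist"); im=cams.grab_frame("wrist"); cv2.imwrite("pics/w1.png",im[:,:,::-1]); pickle.dump(c,open("w1.pkl","wb"))
for t in ("knob","cap"):
    for d in spotter.masks_of("wrist",t)[:3]: print(t,d["confidence"],d["extent"])
rel((548,-20,240),38)
# compare with expectation
yaw=np.radians(-13.5)
for nm,P in (("cap",(539,-66,91)),("dial",(564.8,38.2,56))): print(nm,proj(c,P))
```

```text
knob 0.91 [254.1, 130.7, 301.3, 190.1]
cap 0.97 [149.1, 6.4, 215.8, 81.4]
cap 0.96 [111.7, 202.6, 178.9, 263.9]
cap 0.88 [459.1, 253.7, 521.2, 311.6]
t 2.65 delta [ 0.42 -0.56  0.45] spin 0.0022231423216255842 F [-0.05 -0.08 -0.27] pos [548.02 -20.7  240.45] [179.94  -0.03  38.13] 91.49440943193805
cap [[355.15 264.44]]
dial [[276.48 156.95]]
```

View pics/w1.png

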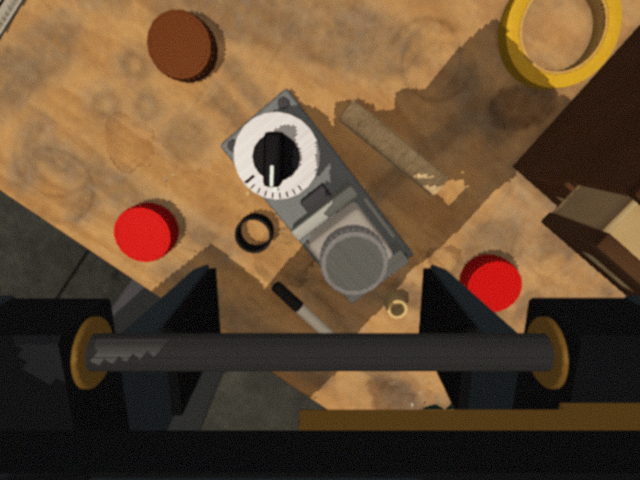

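The dial centre is near (276,155) and the cap near (354,260), both close to what the top camera predicted. I'll zoom in to refine.

Run:
```python
import cv2
a=cv2.imread("pics/w1.png")
cv2.imwrite("pics/w1z.png",cv2.resize(a[90:300,210:420],None,fx=2.8,fy=2.8,interpolation=cv2.INTER_CUBIC))
cv2.imwrite("pics/w1k.png",cv2.resize(a[100:210,220:330],None,fx=5,fy=5,interpolation=cv2.INTER_CUBIC))
```

```text
(no output)
```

View pics/w1z.png

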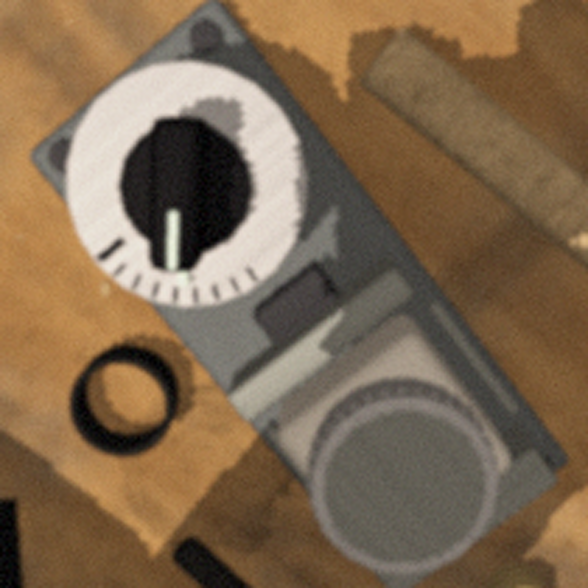

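View pics/w1k.png

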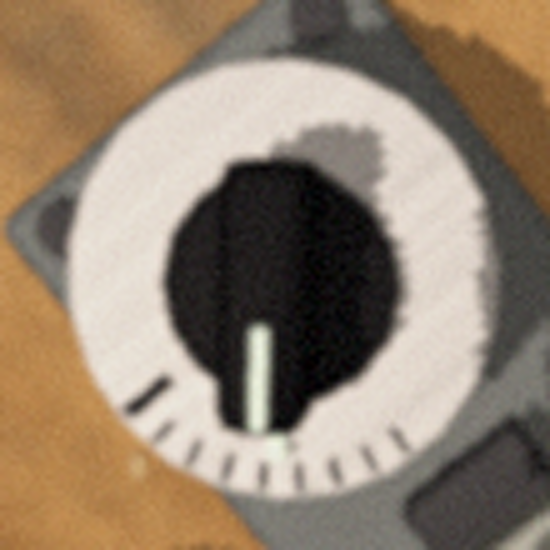

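Run:
```python
from h import *
import pickle
c=pickle.load(open("w1.pkl","rb"))
k=lambda x,y:(220+x/5,100+y/5); z=lambda x,y:(210+x/2.8,90+y/2.8)
D=onz(c,k(281,277),56); Z=onz(c,k(150,396),56); P0=onz(c,k(260,325),91);P1=onz(c,k(256,430),91)
print("dial",D,"zero",Z,"P",P0,P1)
an=lambda v:np.degrees(np.arctan2(v[1],v[0]))%360
print("zero dir",an(Z-D),"ptr from D",an(P1-D),"along",an(P1-P0))
b=[onz(c,k(*p),91) for p in ((227,162),(307,162))]; print("bar far end",b)
print("cap",onz(c,z(404,486),91))
B=[onz(c,z(*p),12) for p in ((32,155),(213,0),(568,462))]
print("bed",B,an(B[0]-B[1]),an(B[1]-B[2]))
C=onz(c,z(404,486),91); v=D-C; print("cap->dial",np.hypot(*v[:2]),an(v)-90)
```

```text
dial [565.69  39.16  56.  ] zero [535.49  44.95  56.  ] P [561.91  36.03  91.  ] [548.46  26.9   91.  ]
zero dir 169.14340202443057 ptr from D 215.4055410687473 along 214.15613801918752
bar far end [array([578.43,  54.39,  91.  ]), array([585.9 ,  44.88,  91.  ])]
cap [539.15 -64.96  91.  ]
bed [array([535.98,  87.34,  12.  ]), array([613.51,  68.77,  12.  ]), array([ 566.53, -128.53,   12.  ])] 166.5319803913722 76.60795460535029
cap->dial 107.4470904236611 -14.303390743270228
```

Run:
```python
from h import *
rel((565.4,38.8,110),34.5)
rel((565.4,38.8,66),34.5)
```

```text
t 2.65 delta [ 50.35 -36.2  130.44] spin 0.06330966614142712 F [-0.05 -0.08 -0.27] pos [548.02 -20.7  240.45] [179.94  -0.03  38.13] 91.49440943193805
t 2.65 delta [ 50.33 -36.24 174.44] spin 0.06330966614142712 F [-0.05 -0.08 -0.27] pos [548.02 -20.7  240.45] [179.94  -0.03  38.13] 91.49440943193805
```

Emit:
apply_moves:
  plan:
    - {"jaw": 0, "delta_pos": [25, -18, 30], "spin": 0.03}
    - {"jaw": 0, "delta_pos": [50, -36, 60], "spin": 0.06}
    - {"jaw": 0.2, "delta_pos": [50, -36, 100], "spin": 0.06}
    - {"jaw": 0.4, "delta_pos": [50, -36, 140], "spin": 0.06}
    - {"jaw": 0.4, "delta_pos": [50, -36, 165], "spin": 0.06}
    - {"jaw": 0.4, "delta_pos": [50, -36, 174], "spin": 0.06}
    - {"jaw": 0.4, "delta_pos": [50, -36, 174], "spin": 0.06}
    - {"jaw": 0.4, "delta_pos": [50, -36, 174], "spin": 0.06}

```text
time_s: 3.65
ee_pos: [566.3, 38.4, 67.7]
ee_rot: [179.9, -0.2, 34.7]
force: [-0.6, -0.0, -0.5]
gripper_width: 54.6
```

Run:
```python
from h import *
c=cams.calibration("wrist"); im=cams.grab_frame("wrist"); cv2.imwrite("pics/w2.png",im[:,:,::-1])
rel((565.4,38.8,66),34.5)
```

```text
t 3.7 delta [-0.49 -0.79  1.72] spin 0.0033089577955659946 F [-0.54 -1.25 -0.19] pos [566.24  38.43  67.72] [179.87  -0.16  34.69] 54.97481087031988
```

View pics/w2.png

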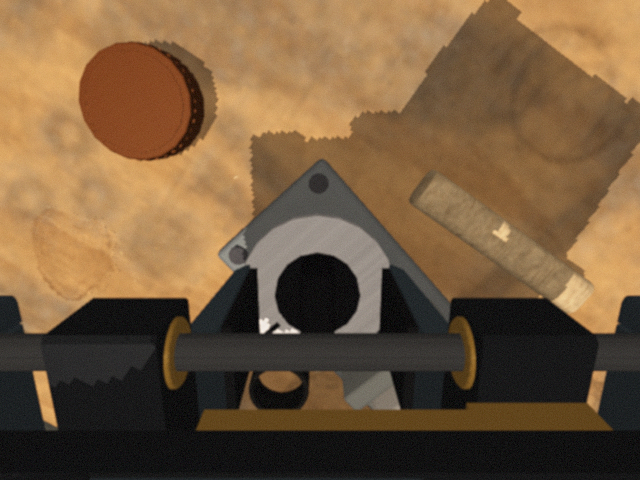

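The knob sits centred between the fingers at (318,292), so I'm closing on it.

Emit:
apply_moves:
  plan:
    - {"jaw": 1, "delta_pos": [0, 0, 2], "spin": 0}
    - {"jaw": 1, "delta_pos": [0, 0, 2], "spin": 0}
    - {"jaw": 1, "delta_pos": [0, 0, 2], "spin": 0}
    - {"jaw": 1, "delta_pos": [0, 0, 2], "spin": 0}
    - {"jaw": 1, "delta_pos": [0, 0, 2], "spin": 0}
    - {"jaw": 1, "delta_pos": [0, 0, 2], "spin": 0}
    - {"jaw": 1, "delta_pos": [0, 0, 2], "spin": 0}
    - {"jaw": 1, "delta_pos": [0, 0, 2], "spin": 0}
  squeeze: 30

```text
time_s: 4.7
ee_pos: [565.7, 39.1, 65.7]
ee_rot: [180.0, -0.1, 34.7]
force: [-3.2, 5.0, 2.6]
gripper_width: 13.8
```

Run:
```python
from h import *
rel((565.4,38.8,66),-13.5)
print(env.state()["torque"])
```

```text
t 4.7 delta [-0.44  0.07 -0.28] spin 0.8405178007138803 F [-3.18  5.    2.64] pos [565.72  39.1   65.72] [179.96  -0.14  34.66] 13.849760870368229
[ 0.92  0.47 -0.12]
```

Emit:
apply_moves:
  plan:
    - {"jaw": 1, "delta_pos": [0, 0, 0], "spin": 0.14}
    - {"jaw": 1, "delta_pos": [0, 0, 0], "spin": 0.28}
    - {"jaw": 1, "delta_pos": [0, 0, 0], "spin": 0.42}
    - {"jaw": 1, "delta_pos": [0, 0, 0], "spin": 0.56}
    - {"jaw": 1, "delta_pos": [0, 0, 0], "spin": 0.7}
    - {"jaw": 1, "delta_pos": [0, 0, 0], "spin": 0.8}
    - {"jaw": 1, "delta_pos": [0, 0, 0], "spin": 0.84}
    - {"jaw": 1, "delta_pos": [0, 0, 0], "spin": 0.84}

```text
time_s: 5.7
ee_pos: [565.7, 39.3, 65.7]
ee_rot: [-179.9, -0.1, -13.5]
force: [-2.3, 3.3, 1.7]
gripper_width: 14.0
```

Run:
```python
from h import *
rel((565.4,38.8,66),-13.5)
print(env.state()["torque"])
im=cams.grab_frame("top"); cv2.imwrite("pics/t3.png",cv2.resize(im[150:320,200:440,::-1],None,fx=3.3,fy=3.3))
```

```text
t 5.7 delta [-0.14  0.54 -0.26] spin 0.0006676350833898769 F [-2.33  3.31  1.69] pos [565.67  39.29  65.74] [-179.91   -0.12  -13.46] 13.96823736160676
[ 0.64  0.31 -0.15]
```

View pics/t3.png

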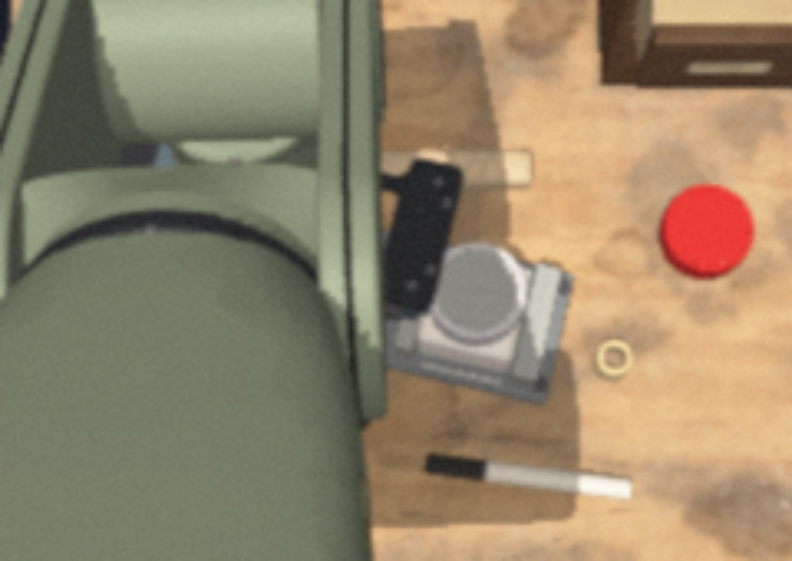

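Emit:
apply_moves:
  plan:
    - {"jaw": 0.5, "delta_pos": [0, 0, 0], "spin": 0}
    - {"jaw": 0.3, "delta_pos": [0, 0, 0], "spin": 0}
    - {"jaw": 0.3, "delta_pos": [0, 0, -25], "spin": 0}
    - {"jaw": 0, "delta_pos": [0, 0, -70], "spin": 0}
    - {"jaw": 0, "delta_pos": [-15, 20, -115], "spin": 0}
    - {"jaw": 0, "delta_pos": [-30, 45, -150], "spin": 0}
    - {"jaw": 0, "delta_pos": [-30, 45, -150], "spin": 0}
    - {"jaw": 0, "delta_pos": [-30, 45, -150], "spin": 0}

```text
time_s: 6.75
ee_pos: [525.5, 2.3, 214.8]
ee_rot: [-179.9, -0.1, -13.5]
force: [-0.4, 0.4, 0.1]
gripper_width: 90.2
```

Run:
```python
from h import *
import pickle
c=cams.calibration("wrist"); im=cams.grab_frame("wrist"); cv2.imwrite("pics/w4.png",im[:,:,::-1]);pickle.dump(c,open("w4.pkl","wb"))
print(proj(c,[(565.5,39,91),(539,-65,91)]))
rel((539.1,-65,64),-13.5)
```

```text
[[255.87 191.32]
 [404.33 193.57]]
t 6.8 delta [ 29.02  62.64 150.16] spin 0.0008017923804195747 F [-0.07  0.43 -0.04] pos [525.4    2.5  214.24] [-179.93   -0.    -13.45] 90.53298636855111
```

View pics/w4.png

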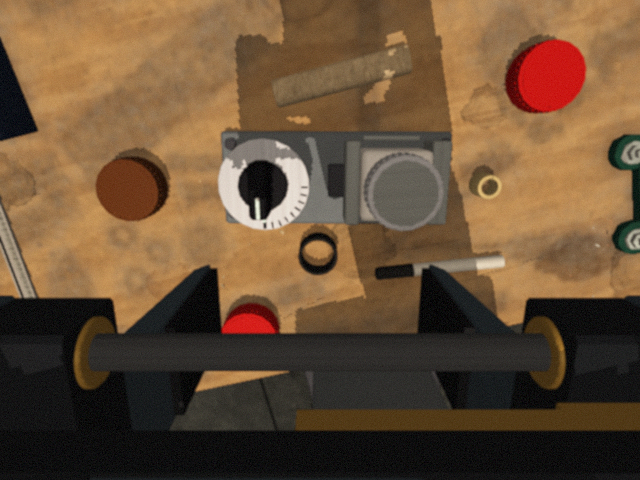

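Run:
```python
import cv2
a=cv2.imread("pics/w4.png")
cv2.imwrite("pics/w4k.png",cv2.resize(a[130:240,210:320],None,fx=5,fy=5,interpolation=cv2.INTER_CUBIC))
cv2.imwrite("pics/w4c.png",cv2.resize(a[125:240,340:455],None,fx=5,fy=5,interpolation=cv2.INTER_CUBIC))
```

```text
(no output)
```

View pics/w4k.png

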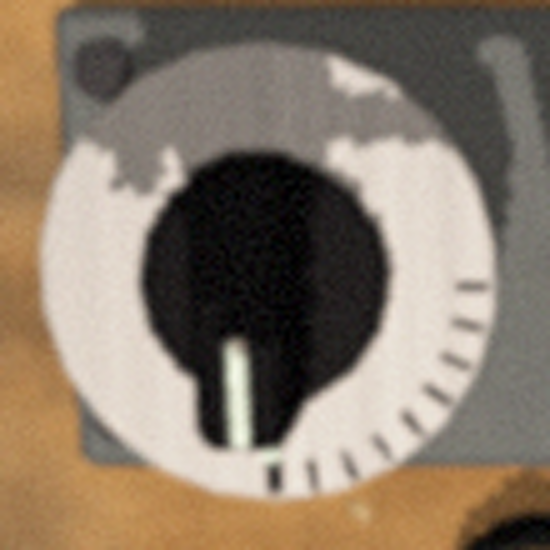

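View pics/w4c.png

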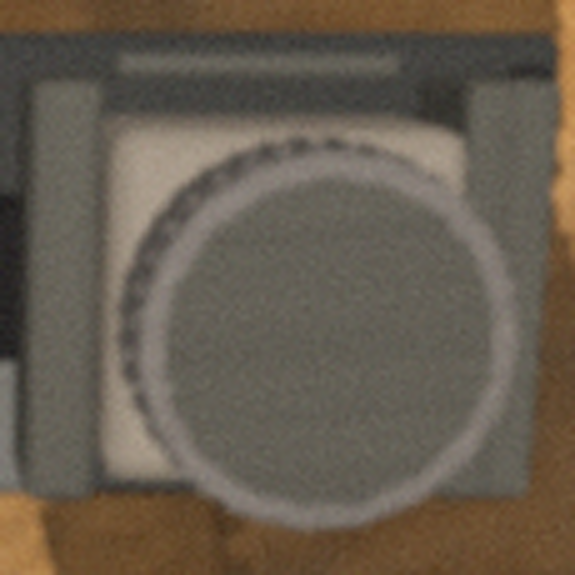

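Run:
```python
from h import *
import pickle
c=pickle.load(open("w4.pkl","rb"))
k=lambda x,y:(210+x/5,130+y/5); z=lambda x,y:(340+x/5,125+y/5)
an=lambda v:np.degrees(np.arctan2(v[1],v[0]))%360
D=onz(c,k(268,270),56); Z=onz(c,k(275,476),56);P0=onz(c,k(235,342),91);P1=onz(c,k(241,448),91)
print(D,an(Z-D),an(P1-P0),an(P1-D))
Z2=[onz(c,k(x,y),56) for x,y in((274,460),(275,490))];print(an(Z2[1]-Z2[0]))
tk=onz(c,k(472,287),56); print(an(tk-D))  # 8th tick?
print("cap",onz(c,z(328,338),91))
J=[onz(c,z(*p),46) for p in((100,85),(90,490),(470,85),(445,490))]; print(J)
```

```text
[565.81  37.91  56.  ] 166.42309116944568 167.4410181719923 166.19010624012617
166.3834723799308
251.8010359573227
cap [539.48 -66.02  91.  ]
[array([579.4 , -45.13,  46.  ]), array([514.22, -29.66,  46.  ]), array([ 565.55, -103.15,   46.  ]), array([500.21, -88.36,  46.  ])]
```

Pointer and zero mark agree at about 166.4°, and the jaw gap measures 59.6 mm. Now for the cap, at (539.3, -65.5).

Emit:
apply_moves:
  plan:
    - {"jaw": 0, "delta_pos": [14, 30, 0], "spin": 0}
    - {"jaw": 0, "delta_pos": [29, 63, 10], "spin": 0}
    - {"jaw": 0, "delta_pos": [29, 63, 45], "spin": 0}
    - {"jaw": 0, "delta_pos": [29, 63, 85], "spin": 0}
    - {"jaw": 0, "delta_pos": [29, 63, 110], "spin": 0}
    - {"jaw": 0, "delta_pos": [29, 63, 110], "spin": 0}
    - {"jaw": 0, "delta_pos": [29, 63, 110], "spin": 0}
    - {"jaw": 0, "delta_pos": [29, 63, 110], "spin": 0}

```text
time_s: 7.8
ee_pos: [539.9, -65.3, 105.2]
ee_rot: [-179.9, -0.1, -13.4]
force: [-0.6, 0.3, 0.2]
gripper_width: 91.3
```

Run:
```python
from h import *
c=cams.calibration("wrist"); im=cams.grab_frame("wrist"); cv2.imwrite("pics/w5.png",im[:,:,::-1])
rel((539.3,-65.5,64),-13.5)
print(proj(c,[(539.3,-65.5,91)]))
```

```text
t 7.85 delta [-0.55  0.3  41.2 ] spin 0.0010328157682849735 F [-0.89 -1.35 -0.38] pos [539.81 -65.37 105.2 ] [-179.92   -0.13  -13.44] 91.13386406764057
[[317.96 289.32]]
```

View pics/w5.png

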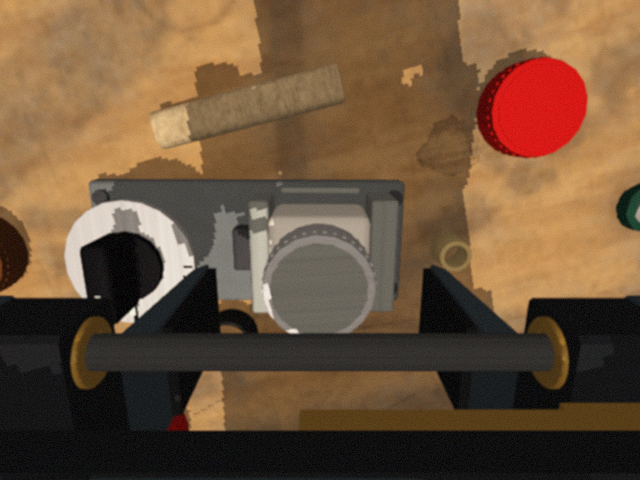

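The cap is centred between the open fingers at about (319,287). I'm going down to close on it.

Emit:
apply_moves:
  plan:
    - {"jaw": 0, "delta_pos": [-0.5, 0, 20], "spin": 0}
    - {"jaw": 0, "delta_pos": [-0.5, 0, 36], "spin": 0}
    - {"jaw": 0, "delta_pos": [-0.5, 0, 41], "spin": 0}
    - {"jaw": 0, "delta_pos": [-0.5, 0, 41], "spin": 0}
    - {"jaw": 1, "delta_pos": [-0.5, 0, 41], "spin": 0}
    - {"jaw": 1, "delta_pos": [-0.5, 0, 41], "spin": 0}
    - {"jaw": 1, "delta_pos": [-0.5, 0, 41], "spin": 0}
    - {"jaw": 1, "delta_pos": [-0.5, 0, 41], "spin": 0}
  squeeze: 50

```text
time_s: 8.85
ee_pos: [539.6, -65.0, 64.4]
ee_rot: [-179.9, -0.2, -13.5]
force: [0.9, 0.3, 0.5]
gripper_width: 55.4
```

Run:
```python
from h import *
rel((539.3,-65.5,64),-13.5)
print(env.state()["torque"])
```

```text
t 8.85 delta [-0.16  0.55  0.4 ] spin 0.0007321931189916856 F [0.92 0.29 0.48] pos [539.58 -65.    64.41] [-179.89   -0.15  -13.46] 55.4494475586062
[ 0.06  0.1  -0.03]
```

Emit:
apply_moves:
  plan:
    - {"jaw": 1, "delta_pos": [0, 0, 0], "spin": -0.08}
    - {"jaw": 1, "delta_pos": [0, 0, 0], "spin": -0.16}
    - {"jaw": 1, "delta_pos": [0, 0, 0], "spin": -0.24}
    - {"jaw": 1, "delta_pos": [0, 0, 0], "spin": -0.32}
    - {"jaw": 1, "delta_pos": [0, 0, 0], "spin": -0.4}
    - {"jaw": 1, "delta_pos": [0, 0, 0], "spin": -0.48}
    - {"jaw": 1, "delta_pos": [0, 0, 0], "spin": -0.55}
    - {"jaw": 1, "delta_pos": [0, 0, 0], "spin": -0.55}

```text
time_s: 9.85
ee_pos: [539.9, -65.3, 66.1]
ee_rot: [180.0, -0.2, 18.1]
force: [-3.3, -0.3, 10.4]
gripper_width: 55.4
```

Run:
```python
from h import *
rel((539.3,-65.5,64),-13.5)
print(env.state()["torque"])
im=cams.grab_frame("side"); cv2.imwrite("pics/s6.png",cv2.resize(im[150:340,200:440,::-1],None,fx=3.1,fy=3.1))
im=cams.grab_frame("wrist"); cv2.imwrite("pics/w6.png",im[:,:,::-1])
```

```text
t 9.85 delta [-0.68 -0.    2.05] spin 0.5513287332484367 F [-3.26 -0.33 10.43] pos [539.94 -65.29  66.05] [179.97  -0.24  18.09] 55.36782038277431
[-0.03  0.53  0.03]
```

View pics/s6.png

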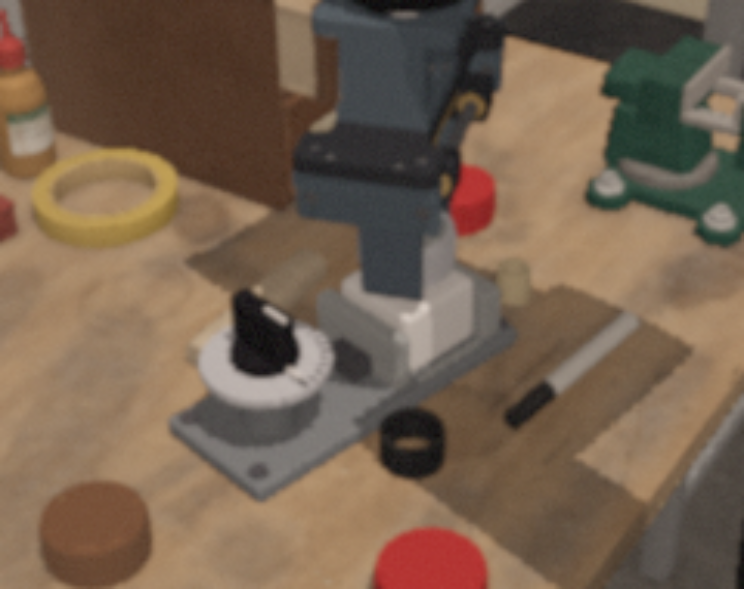

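View pics/w6.png

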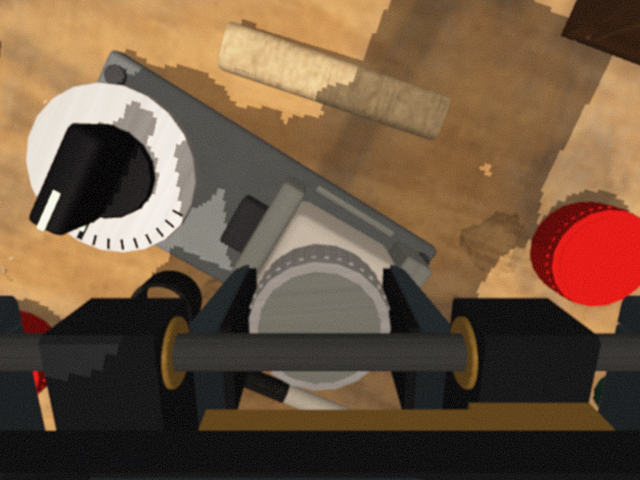

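Upward force on the cap is about 10 N, jar and knob haven't moved, and the cap has turned 31.5°. Now the remaining 28.5°.

Emit:
apply_moves:
  plan:
    - {"jaw": 1, "delta_pos": [0, 0, 0], "spin": -0.08}
    - {"jaw": 1, "delta_pos": [0, 0, 0], "spin": -0.16}
    - {"jaw": 1, "delta_pos": [0, 0, 0], "spin": -0.24}
    - {"jaw": 1, "delta_pos": [0, 0, 0], "spin": -0.32}
    - {"jaw": 1, "delta_pos": [0, 0, 0], "spin": -0.4}
    - {"jaw": 1, "delta_pos": [0, 0, 0], "spin": -0.48}
    - {"jaw": 1, "delta_pos": [0, 0, 0], "spin": -0.5}
    - {"jaw": 1, "delta_pos": [0, 0, 0], "spin": -0.5}

```text
time_s: 10.95
ee_pos: [540.3, -65.5, 67.8]
ee_rot: [179.8, -0.2, 46.7]
force: [-2.9, -0.2, 9.5]
gripper_width: 55.6
```

Run:
```python
from h import *
rel((539.3,-65.5,64),-13.5)
print(env.state()["torque"])
im=cams.grab_frame("wrist"); cv2.imwrite("pics/w7.png",im[:,:,::-1])
im=cams.grab_frame("side"); cv2.imwrite("pics/s7.png",cv2.resize(im[150:340,200:440,::-1],None,fx=3.1,fy=3.1))
```

```text
t 10.95 delta [-0.74 -0.74  3.79] spin 1.0510636823607236 F [-2.88 -0.24  9.51] pos [540.32 -65.47  67.8 ] [179.77  -0.24  46.72] 55.64549835833077
[-0.02  0.5  -0.06]
```

View pics/w7.png

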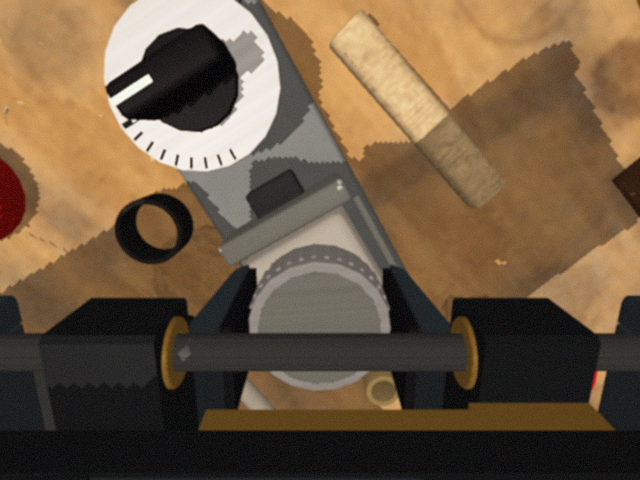

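View pics/s7.png

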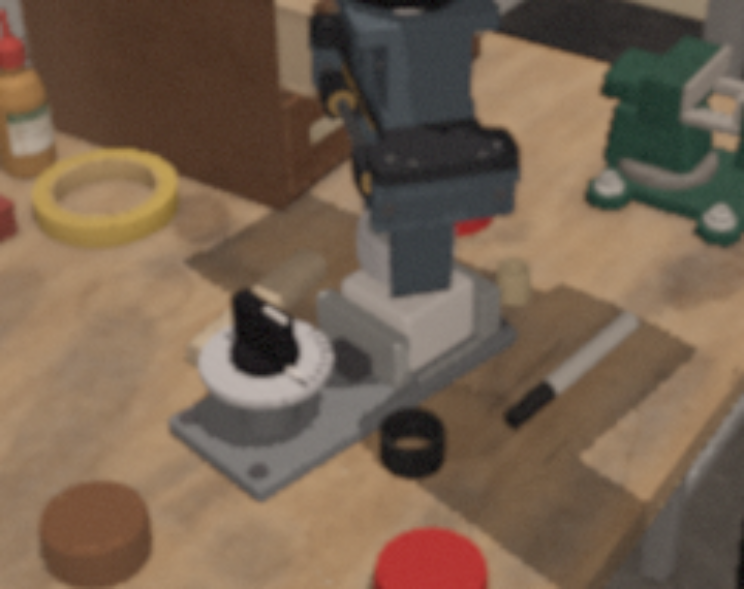

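The tool has turned 60.2°, and the knob and jar are unmoved. I'll lift slightly and check the force.

Emit:
apply_moves:
  plan:
    - {"jaw": 1, "delta_pos": [0, 0, -1], "spin": 0}
    - {"jaw": 1, "delta_pos": [0, 0, -2], "spin": 0}
    - {"jaw": 1, "delta_pos": [0, 0, -3], "spin": 0}
    - {"jaw": 1, "delta_pos": [0, 0, -4], "spin": 0}
    - {"jaw": 1, "delta_pos": [0, 0, -5], "spin": 0}
    - {"jaw": 1, "delta_pos": [0, 0, -5], "spin": 0}
    - {"jaw": 1, "delta_pos": [0, 0, -5], "spin": 0}
    - {"jaw": 1, "delta_pos": [0, 0, -5], "spin": 0}

```text
time_s: 12.05
ee_pos: [540.2, -65.5, 72.8]
ee_rot: [179.8, -0.2, 46.7]
force: [-0.7, -0.6, -0.8]
gripper_width: 55.7
```

Run:
```python
from h import *
rel((539.3,-65.5,64),-13.5)
print(env.state()["torque"])
```

```text
t 12.05 delta [-0.65 -0.66  8.76] spin 1.050993472271921 F [-0.68 -0.6  -0.83] pos [540.18 -65.48  72.76] [179.78  -0.23  46.72] 55.66142627331559
[-0.07  0.1   0.02]
```

The force is just the cap's weight, so it's free. Lifting to hold height.

Emit:
apply_moves:
  plan:
    - {"jaw": 1, "delta_pos": [0, 0, -5], "spin": 0}
    - {"jaw": 1, "delta_pos": [0, 0, -11], "spin": 0}
    - {"jaw": 1, "delta_pos": [0, 0, -18], "spin": 0}
    - {"jaw": 1, "delta_pos": [0, 0, -24], "spin": 0}
    - {"jaw": 1, "delta_pos": [0, 0, -29], "spin": 0}
    - {"jaw": 1, "delta_pos": [0, 0, -29], "spin": 0}
    - {"jaw": 1, "delta_pos": [0, 0, -29], "spin": 0}
    - {"jaw": 1, "delta_pos": [0, 0, -29], "spin": 0}

```text
time_s: 13.05
ee_pos: [539.8, -65.5, 101.5]
ee_rot: [179.8, -0.2, 46.7]
force: [-0.7, 0.0, -0.2]
gripper_width: 55.3
```

Run:
```python
from h import *
rel((539.3,-65.5,102),46.7)
im=cams.grab_frame("side"); cv2.imwrite("pics/s8.png",cv2.resize(im[150:340,200:440,::-1],None,fx=3.1,fy=3.1))
im=cams.grab_frame("wrist"); cv2.imwrite("pics/w8.png",im[:,:,::-1])
```

```text
t 13.05 delta [-0.36 -0.35 -0.52] spin 0.00031455092996158845 F [-0.71  0.   -0.17] pos [539.8  -65.48 101.48] [179.81  -0.21  46.72] 55.31821158573795
```

View pics/s8.png

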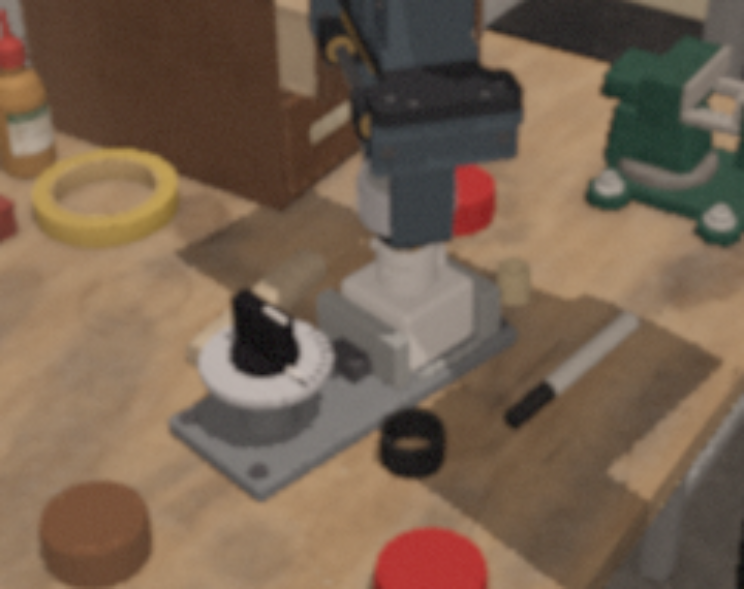

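View pics/w8.png

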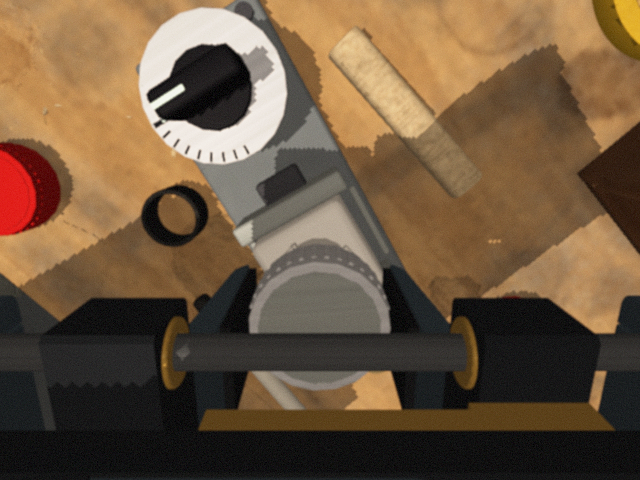

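The side view shows the bare neck at (410,270) with the cap held above it. The jar is seated, the knob is at zero, and nothing else has moved.

```bash
python3 -c "
from workcell import env
print(env.job_done()); s=env.state(); print(s['ee_pos'],s['force'],s['gripper_width'])"
```

```text
the job is handed in; nothing more can be done
None
the job is handed in; nothing more can be done
```

I finished the task and handed it in at about 13 s; no verdict is reported.

- **Knob:** I turned it about 48° clockwise. The wrist camera then put the pointer at 166–167° and the zero mark at 166.4°. The jaws measured 59.6 mm apart.
- **Cap:** I gripped it at 50 N and turned it 60° anticlockwise. A small test lift showed only about the cap's own weight, so the lugs were free. I then lifted it straight up.
- **Final state:** The cap's lower edge should be about 18 mm above the rim, worked out from the tool height and assuming no slip in the grip. The tool is within 1 mm of where I measured the cap's centre, and tilted about 0.2°. The finger opening is 55.3 mm and the outside force under 1 N. In the last pictures the jar sits in the clamp, the knob is at zero, and the bystanders in view look undisturbed.

**Disagreement:** the first side-camera reading of the cap differed from the top camera by up to 11 mm. I used the top and wrist cameras, which agreed within about 1 mm. I got no state reading after handing in, because the call then only said the job was closed.

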